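# Weigh a clamped sample on the spring hook scale

### The job

Weigh the clamped metal sample: hang the clamp by its eye on the scale's spring hook and lower it slowly until the scale carries the whole weight before you let go, so that the hook neither drops nor springs up. Take the gripper off it and leave it hanging free until it has been quite still for a good second, then take hold again, lift it slowly off the hook and stand it upright in the steel tray, set down and not dropped. Do not force the hook, and leave the glassware, the tube rack and the box where they are.

Things in the scene. Friction and masses are not known exactly. Their poses are not given: they have to be found in the camera images.
- clamp: Loose metal sample clamp, 146 mm tall, upright; origin under the centre of its foot. Upwards: foot 44 x 44 x 10 mm; frame (44 mm in y, 20 in x) round a steel slug, to 60 mm; a thumbscrew out to y = 40 mm at height 34; the eye, open along the clamp's x; on top a plain grip tab 24 (x) by 20 (y) mm from 102 to 146 mm. Works the same after half a turn. Mass unknown, 0.22 to 0.72 kg.
- clamp_eye (a point): In the eye, on the clamp's axis, 97.6 mm above the foot: the hook bar's centre line when seated. Held off centre the roof pushes sideways on the bar: ease that off before letting go. Window 28 mm wide (y) in a frame 10 mm deep (x), 42 mm wide; floor at height 60 mm, roof an upside-down V at 25 degrees, 95 mm high at the legs, peak 102 mm at y = 0. Axes as the clamp's.
- clamp_tab (a point): Point to grip: centre of the grip tab, 130 mm above the clamp's foot. Gripping across the tab's 20 mm (along the clamp's y) leaves the eye clear for the hook.
- stand: Fixed stand of the scale; origin on the bench right under the empty hook's seat. The hook points along its -x. Base plate 12 mm thick, 130 mm wide, from x = -40 to +150 mm. The upright white scale housing, 48 mm wide, has its front face at x = +97 mm and reaches 350 mm up; a post behind it reaches 380 mm.
- hook_seat (a point): Middle of the hook's seat on the bar's centre line; moves with the hook; 250 mm above the bench when empty, lower by the joint value. Axes as the stand's. Steel bar 8 mm thick: level seat x = -13 to 13 mm, upturned tip ending at x = -25 and 18 mm above this point; behind, it rises 13 mm by x = 24 and runs level to the housing. The eye goes over the tip from -x, then down onto the seat.
- hook (a joint): Travel of the sprung hook in m: 0 empty, grows as it goes down, end stop 0.085. Spring about 100 N/m, slightly preloaded (travel = weight / 100 N/m minus 2 mm: 20 to 69 mm), lightly damped: after a release it bobs for 1 to 3 s. It must never run faster than 80 mm/s up or down, nor be pushed or pulled with more than 20 N.
- tray: Fixed shallow square steel tray, 110 x 110 mm outside, 18 mm high, walls and floor 4 mm thick; origin at the centre of its underside. The clamp is to end standing in it, anywhere on its floor.
- beaker: Bystander: open glass beaker, 72 mm across, 100 mm tall; origin at the centre of its underside.
- flask: Bystander: conical glass flask, 82 mm across the foot, 134 mm tall; origin at the centre of its underside.
- rack: Bystander: wire rack with capped tubes, 70 (x) x 110 (y) mm, 100 mm tall; origin at the centre of its underside.
- tipbox: Bystander: closed box, 85 (x) x 120 (y) x 60 mm tall; origin at the centre of its underside.
There are look-alikes about, which are no part of the job. Several things have the shape of the clamp; the one meant has the colours described above.

How it is judged:
By the outcome, as a careful person would: the job done as asked, in the order asked, and still so for the second after the job is handed in, with the robot touching nothing.
It also fails if it takes over 72 s, if anything falls off the work surface, if the arm or the gripper's body presses on something with over 40 N, if the wrist force passes 120 N, or if a joint passes its speed limit or range.

### The arm

A 6-joint arm with a two-finger parallel gripper is mounted at the origin on the work surface. World frame = base frame: x ahead of the robot, y to its left, z up, the work surface at z = 0. Lengths are in m, angles in degrees, forces in N, time in s.
With the tool pointing down it reaches from about 0.35 to 0.875 m from the base axis. Payload 4.2 kg.
Tool frame: the origin (TCP) lies midway between the tips of the shut fingers; the grasp point (between the pads) lies 19 mm behind it; y points along the fingers, x is the direction in which the jaws open and shut, and the axes are right-handed (so a half turn about y gives the same grasp; the last joint's range is limited). The gripper opens to 87 mm and grips with 3 to 60 N. Pads are 19 mm wide; open, the fingers measure 117 mm over their backs; the gripper's body (75 mm by 190 mm) begins 51 mm behind the grasp point.
Start: joints at [84.488, 22.042, 0.453, 0, -68.411, -14.817], TCP at [0.217, 0.586, 0.223] pointing down, gripper open.
Joint ranges: [-179.83, 179.83], [-69.29, 118.12], [-61.27, 80.66], [-181.25, 117.63], [-171.15, -9.14], [-177.46, 177.46]. Speed limits (degrees/s): [159.86, 159.86, 180, 180, 180, 180].

### API

Orientations are given as a 3x3 rotation matrix whose columns are the frame's x, y, z axes.
In Python, from station import * gives the robot as it stands.
- The arm moves only by the tool jog_arm, never from a script. Its argument "series" is a list of rows, each a list of 3 entries, a list of its own where there are three numbers: the shift along the tool's x, y, z in m, then the turn, a rotation vector about the tool's x, y, z in degrees, then the finger opening in m, from 0 to 0.087. A call has 1 to 10 rows; each row shifts and turns the commanded pose from where the row before left it, along the tool's axes as they then stand; what a row does not reach is not made up. A row lasts 1/8 s, in which the tool goes at most 62.5 mm and 10.7 degrees, less where a joint would pass 70% of its speed; a pose out of reach is approached as far as the arm can. A call is refused whole if a number of a shift passes 0.0625 or a number of a turn 10.7, either way. A call with a gripper value outside its range is refused whole. The fingers move at their own pace and stop on an object; the grip force is fixed at half the most. Time passes only in rows, so rows that do not move let the fingers close. It gives the time, the measured TCP pose, the force and the opening at its end, in the units of the state.
- sense(): the state, without advancing time (a new reading comes with each control period).
- capture(name): name is "side" or "top"; returns the picture (480x640x3 uint8, red, green, blue); there is no depth.
- camera_info(name): a dict with "fx", "fy", "cx", "cy" (pixels), "k1" (the pictures are not rectified: a ray, as slopes to the right and down, at radius r is drawn at 1 + k1 r^2 times it, then the intrinsics apply), "rvec" (rotation vector, rad) and "tvec" (3), from world to camera coordinates, as OpenCV has them. Camera axes: x right, y down, z forward; pixel columns grow to the right and rows downward; lengths in m; the calibration is good to about 2 mm. A picture is of the moment at which its call begins. camera_info takes no time and is no camera call.
- finish_job(): hands the job in, once; it reports no verdict.
The state is a dict: "time_s": time; "joints": joint angles; "joint_velocities": joint speeds; "effort": joint torques, N m; "tcp_pos": TCP position; "ee_rot": TCP orientation; "wrist_force": force on the tool from outside, world axes, zero at the start; "moment": the same for the moment, N m; "gripper_width": opening from 0.0 (shut) to 1.0 (fully open).
Only numpy, scipy, OpenCV 4.12 (cv2) and the standard library are available. Lean on these libraries where they do the work, as an engineer would, in place of code of your own. Each camera call takes 0.05 s, during which the arm holds its last target. There are 200 camera calls.

## Working session

There is one attempt and no reset: what is moved stays moved. The work goes in short steps, Python scripts to look and compute and a tool call to move; the robot and the scene stay as the last step left them, time stands still between calls to the robot, and variables do not carry over. Pictures are saved under pics/ and viewed, about 8 in all and at most 12, crops included, and the job is handed in when it is done.

Besides the shell and the picture viewer there is one more tool, called after "Call:" in YAML: its name, and indented under it one key for each argument. jog_arm: Moves the arm, as the interface text tells. Its arguments: {"type":"object","properties":{"series":{"type":"array","items":{"type":"array"}}},"required":["series"]}

```bash
mkdir -p pics; cat > h.py <<'E'
from station import *
import numpy as np, cv2
def cam(n):
    c=camera_info(n); R=cv2.Rodrigues(np.array(c["rvec"],float))[0]; t=np.array(c["tvec"],float).ravel()
    return c,R,t
def ray(n,u,v):
    c,R,t=cam(n); x=(u-c["cx"])/c["fx"]; y=(v-c["cy"])/c["fy"]; rd=np.hypot(x,y); r=rd
    for _ in range(30): r=rd/(1+c["k1"]*r*r)
    s=r/rd if rd>0 else 1
    return -R.T@t, R.T@np.array([x*s,y*s,1.])
def onz(n,u,v,z):
    o,d=ray(n,u,v); return o+d*(z-o[2])/d[2]
def proj(n,p):
    c,R,t=cam(n); q=R@np.array(p,float)+t; x,y=q[:2]/q[2]; f=1+c["k1"]*(x*x+y*y)
    return np.array([c["cx"]+c["fx"]*x*f, c["cy"]+c["fy"]*y*f])
def two(a,b):
    (o1,d1),(o2,d2)=ray(*a),ray(*b)
    s=np.linalg.lstsq(np.c_[d1,-d2],o2-o1,rcond=None)[0]; p,q=o1+s[0]*d1,o2+s[1]*d2
    return (p+q)/2,np.linalg.norm(p-q)
def save(n,f):
    im=capture(n); cv2.imwrite("pics/"+f,im[:,:,::-1]); return im
E
python3 - <<'E'
from h import *
for n in("side","top"):
    save(n,n+"0.png"); c,R,t=cam(n); print(n,c,(-R.T@t).round(3),R.T[:,2].round(2))
s=sense(); print({k:np.round(v,3).tolist() for k,v in s.items()})
E
```

```text
side {'fx': 481.69662699737955, 'fy': 481.69662699737955, 'cx': 312.58509600339227, 'cy': 234.0809996710649, 'k1': 0.04482285740064227, 'rvec': array([ 0.49404686, -2.81481815,  0.98815172]), 'tvec': array([0.55022043, 0.20644053, 0.97103242])} [0.362 0.606 0.888] [ 0.22 -0.59 -0.78]
top {'fx': 530.7432364746765, 'fy': 530.7432364746765, 'cx': 320.29705432717657, 'cy': 235.48292045719538, 'k1': 0.01891868522939895, 'rvec': array([ 2.10435671, -2.13400444,  0.1793091 ]), 'tvec': array([0.08623549, 0.60974861, 1.38743519])} [0.348 0.059 1.476] [ 0.18  0.01 -0.98]
{'time_s': 0.1, 'joints': [84.489, 22.084, 0.39, -0.024, -68.409, -14.816], 'joint_velocities': [-0.1, 0.026, 0.093, 0.111, 0.139, -0.037], 'effort': [-0.0, -39.169, 18.793, 4.232, 0.013, -0.0], 'tcp_pos': [0.217, 0.586, 0.222], 'ee_rot': [[-0.348, -0.001, 0.938], [-0.938, -0.002, -0.348], [0.002, -1.0, 0.0]], 'wrist_force': [-0.817, -0.407, -0.055], 'moment': [-0.021, 0.043, -0.045], 'gripper_width': 1.003}
```

View pics/side0.png

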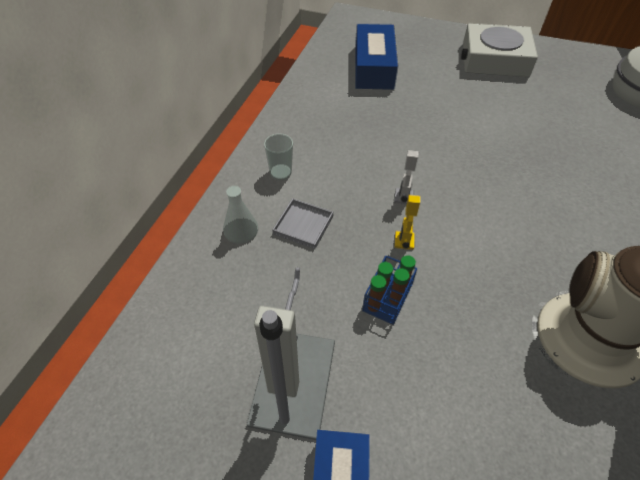

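View pics/top0.png

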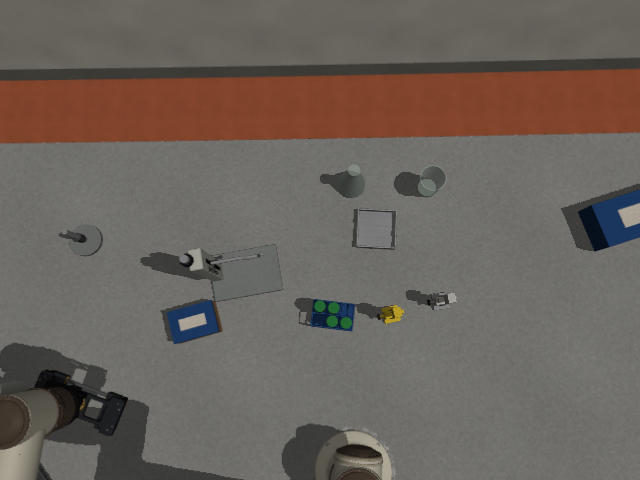

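```bash
python3 - <<'E'
import cv2,numpy as np
s=cv2.imread("pics/side0.png");t=cv2.imread("pics/top0.png")
f=lambda a,x,y,w,h:cv2.resize(a[y:y+h,x:x+w],(400,300),interpolation=cv2.INTER_CUBIC)
cv2.imwrite("pics/crop1.png",np.vstack([np.hstack([f(s,350,140,140,105),f(t,370,270,100,75)]),np.hstack([f(s,230,255,120,90),f(t,170,225,120,90)])]))
E
```

```text
(no output)
```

View pics/crop1.png

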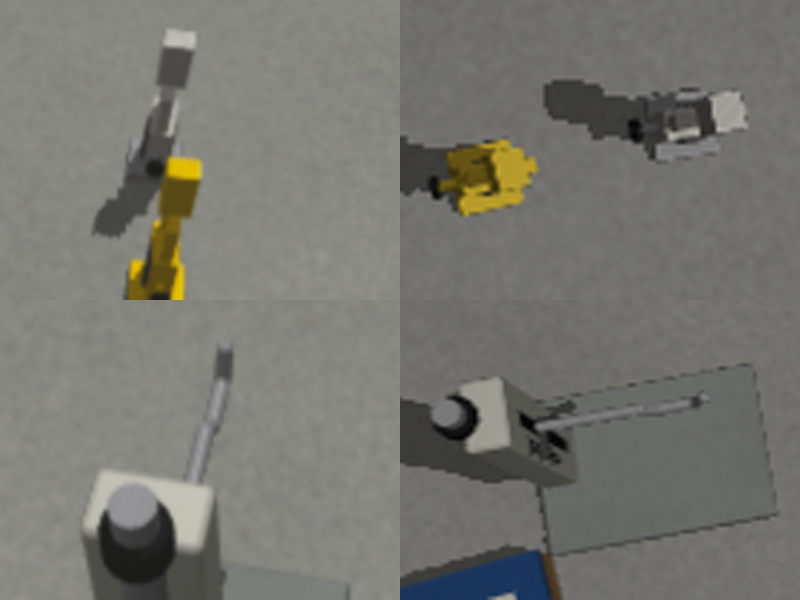

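```bash
python3 - <<'E'
from h import *
P=lambda *a:print(*[x.round(4) if hasattr(x,'round') else x for x in a])
P("tab top",*two(("top",452.5,297.8),("side",413,153.3)))
P("hook tip",*two(("top",260.9,254.4),("side",297.2,268.8)))
t=cv2.imread("pics/top0.png").astype(int)
a=onz("top",276.2,244.5,.012);b=onz("top",283.1,289.2,.012);c=onz("top",215,301.8,.012)
P("plate",a,b,c,np.linalg.norm(a-b),np.linalg.norm(b-c))
ex=(c-b)/np.linalg.norm(c-b);P("ang from edges",np.degrees(np.arctan2(ex[1],ex[0])),np.degrees(np.arctan2(*(a-b)[[1,0]]))+90)
ex=(c-b)/np.linalg.norm(c-b);P("origin",(a+b)/2+.04*ex)
# tray
for q in [(355,209),(396,210),(395,249),(353,247)]: P("tray",onz("top",*q,.018))
P("screw",onz("top",429,302.8,.034))
s=cv2.imread("pics/side0.png")
P("flask top",onz("top",354,170,.134),"flask foot",onz("top",350,183,0),"beaker top",onz("top",433,178,.1))
for q in [(312,300),(355,302),(354,331),(311,327)]:P("rack",onz("top",*q,.08))
P("yellow tab",onz("top",398,311,.146))
E
```

```text
tab top [ 0.4326 -0.2494  0.147 ] 0.0013
hook tip [0.5312 0.2127 0.2675] 0.0032
plate [0.5954 0.2021 0.012 ] [0.4701 0.1827 0.012 ] [0.4383 0.37   0.012 ] 0.1267 0.19
ang from edges 99.6571 98.7976
origin [0.526  0.2318 0.012 ]
tray [ 0.6924 -0.0205  0.018 ]
tray [ 0.6876 -0.1356  0.018 ]
tray [ 0.5767 -0.1286  0.018 ]
tray [ 0.5841 -0.0123  0.018 ]
screw [ 0.4265 -0.212   0.034 ]
flask top [ 0.7702 -0.0141  0.134 ] flask foot [ 0.7737 -0.009   0.    ] beaker top [ 0.7548 -0.2268  0.1   ]
rack [0.4352 0.1013 0.08  ]
rack [ 0.4285 -0.011   0.08  ]
rack [ 0.3541 -0.0066  0.08  ]
rack [0.3657 0.1045 0.08  ]
yellow tab [ 0.4012 -0.1135  0.146 ]
```

```bash
cat >> h.py <<'E'
from scipy.spatial.transform import Rotation as Ro, Slerp
def Rd(a):
    a=np.radians(a);x=np.array([np.cos(a),np.sin(a),0]);y=np.array([0,0,-1.]);return np.c_[x,y,np.cross(x,y)]
def plan(wps,grip,p=None,R=None):
    """wps: (pos, yaw turn in deg about world z, rows); prints rows"""
    s=sense();p=np.array(s["tcp_pos"] if p is None else p);R=np.array(s["ee_rot"] if R is None else R)
    for q,turn,n in wps:
        q=np.array(q,float);k=round(-turn/n,1)
        for i in range(n):
            d=(R.T@((q-p)/(n-i))).round(4); p=p+R@d
            print([d.tolist(),[0,k,0],grip],end=",")
            R=R@Ro.from_rotvec([0,k,0],degrees=True).as_matrix()
        print("\n# at",p.round(4),"yaw",np.degrees(np.arctan2(R[1,0],R[0,0])).round(2))
def st():
    s=sense();R=np.array(s["ee_rot"]);print(round(s["time_s"],2),"tcp",np.round(s["tcp_pos"],4),"yaw",np.degrees(np.arctan2(R[1,0],R[0,0])).round(2),"yax",R[:,1].round(4),"F",np.round(s["wrist_force"],2),"M",np.round(s["moment"],3),"g",round(s["gripper_width"],3),"j",np.round(s["joints"],1))
E
python3 -c "
from h import *
plan([((.335,.20,.22),-75,10),((.433,-.249,.20),-75,10)],.087)"
```

```text
[[0.0321, 0.0002, 0.0245], [0, 7.5, 0], 0.087],[[0.0286, 0.0002, 0.0284], [0, 7.5, 0], 0.087],[[0.0246, 0.0002, 0.0319], [0, 7.5, 0], 0.087],[[0.0202, 0.0002, 0.0349], [0, 7.5, 0], 0.087],[[0.0155, 0.0002, 0.0372], [0, 7.5, 0], 0.087],[[0.0105, 0.0002, 0.0389], [0, 7.5, 0], 0.087],[[0.0054, 0.0003, 0.04], [0, 7.5, 0], 0.087],[[0.0001, 0.0002, 0.0403], [0, 7.5, 0], 0.087],[[-0.0052, 0.0003, 0.04], [0, 7.5, 0], 0.087],[[-0.0103, 0.0002, 0.039], [0, 7.5, 0], 0.087],
# at [0.335 0.2   0.22 ] yaw 174.66
[[-0.0139, 0.0021, 0.0438], [0, 7.5, 0], 0.087],[[-0.0195, 0.0021, 0.0416], [0, 7.5, 0], 0.087],[[-0.0248, 0.0021, 0.0387], [0, 7.5, 0], 0.087],[[-0.0296, 0.0021, 0.0351], [0, 7.5, 0], 0.087],[[-0.034, 0.0021, 0.031], [0, 7.5, 0], 0.087],[[-0.0377, 0.002, 0.0262], [0, 7.5, 0], 0.087],[[-0.0408, 0.0021, 0.0211], [0, 7.5, 0], 0.087],[[-0.0433, 0.002, 0.0156], [0, 7.5, 0], 0.087],[[-0.0449, 0.0021, 0.0098], [0, 7.5, 0], 0.087],[[-0.0458, 0.002, 0.0039], [0, 7.5, 0], 0.087],
# at [ 0.433 -0.249  0.2  ] yaw 99.66
```

Call:
jog_arm:
  series:
    - [[0.032,0,0.0245],[0,7.5,0],0.087]
    - [[0.0285,0,0.0285],[0,7.5,0],0.087]
    - [[0.0245,0,0.032],[0,7.5,0],0.087]
    - [[0.02,0,0.035],[0,7.5,0],0.087]
    - [[0.0155,0,0.037],[0,7.5,0],0.087]
    - [[0.0105,0,0.039],[0,7.5,0],0.087]
    - [[0.0055,0,0.04],[0,7.5,0],0.087]
    - [[0,0,0.04],[0,7.5,0],0.087]
    - [[-0.005,0,0.04],[0,7.5,0],0.087]
    - [[-0.0105,0,0.039],[0,7.5,0],0.087]

```text
time_s: 1.35
tcp_pos: [0.3355, 0.1996, 0.2223]
ee_rot: [[-0.995, -0.0, -0.097], [0.097, -0.0, -0.995], [0.0, -1.0, 0.0]]
wrist_force: [-0.1, 0.3, -1.1]
gripper_width: 0.999
```

Call:
jog_arm:
  series:
    - [[-0.014,0.002,0.044],[0,7.5,0],0.087]
    - [[-0.0195,0.002,0.0415],[0,7.5,0],0.087]
    - [[-0.025,0.002,0.0385],[0,7.5,0],0.087]
    - [[-0.0295,0.002,0.035],[0,7.5,0],0.087]
    - [[-0.034,0.002,0.031],[0,7.5,0],0.087]
    - [[-0.0375,0.002,0.026],[0,7.5,0],0.087]
    - [[-0.041,0.002,0.021],[0,7.5,0],0.087]
    - [[-0.0435,0.002,0.0155],[0,7.5,0],0.087]
    - [[-0.045,0.002,0.01],[0,7.5,0],0.087]
    - [[-0.046,0.002,0.004],[0,7.5,0],0.087]

```text
time_s: 2.6
tcp_pos: [0.4341, -0.2496, 0.2022]
ee_rot: [[-0.163, -0.001, -0.987], [0.987, 0.0, -0.163], [0.0, -1.0, 0.0]]
wrist_force: [0.5, 0.2, -0.2]
gripper_width: 1.0
```

```bash
python3 -c "
from h import *
st()
a=save('side','s1.png');st()
print(proj('side',sense()['tcp_pos']))
cv2.imwrite('pics/s1c.png',cv2.resize(a[60:260,300:500,::-1],(600,600),interpolation=cv2.INTER_CUBIC))
plan([((.433,-.249,.111),0,5)],.087)"
```

```text
2.6 tcp [ 0.4341 -0.2496  0.2022] yaw 99.41 yax [-5.e-04  3.e-04 -1.e+00] F [ 0.49  0.23 -0.22] M [ 0.146 -0.24   0.011] g 1.0 j [-11.3  10.9 -18.4  -0.  -60.7 -69.3]
2.65 tcp [ 0.4353 -0.2533  0.2016] yaw 99.09 yax [-7.0e-04 -1.7e-03 -1.0e+00] F [ 2.96 -3.87  1.77] M [-0.437 -0.534  0.004] g 1.001 j [-11.6  11.2 -18.2   0.1 -60.6 -69.3]
[416.52101731 132.97497129]
[[0.001, 0.0181, 0.0003], [0, 0.0, 0], 0.087],[[0.0009, 0.0181, 0.0003], [0, 0.0, 0], 0.087],[[0.001, 0.0181, 0.0003], [0, 0.0, 0], 0.087],[[0.0009, 0.0182, 0.0003], [0, 0.0, 0], 0.087],[[0.001, 0.0181, 0.0003], [0, 0.0, 0], 0.087],
# at [ 0.433 -0.249  0.111] yaw 99.09
```

View pics/s1c.png

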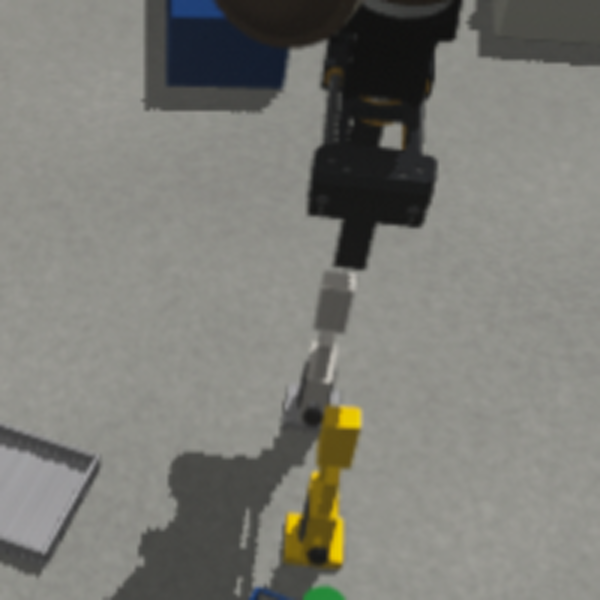

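Call:
jog_arm:
  series:
    - [[0,0,0],[0,0,0],0.087]
    - [[0,0.015,0],[0,0,0],0.087]
    - [[0,0.02,0],[0,0,0],0.087]
    - [[0,0.02,0],[0,0,0],0.087]
    - [[0,0.015,0],[0,0,0],0.087]
    - [[0,0.01,0],[0,0,0],0.087]
    - [[0,0.009,0],[0,0,0],0.087]
    - [[0,0,0],[0,0,0],0.087]

```text
time_s: 3.65
tcp_pos: [0.4339, -0.2477, 0.113]
ee_rot: [[-0.169, -0.001, -0.986], [0.986, 0.0, -0.169], [0.0, -1.0, 0.001]]
wrist_force: [-0.1, -0.5, -0.2]
gripper_width: 0.998
```

```bash
python3 -c "
from h import *
st()
a=save('side','s2.png')
cv2.imwrite('pics/s2c.png',cv2.resize(a[100:260,340:500,::-1],(600,600),interpolation=cv2.INTER_CUBIC))"
```

```text
3.65 tcp [ 0.4339 -0.2477  0.113 ] yaw 99.71 yax [-1.1e-03  3.0e-04 -1.0e+00] F [-0.05 -0.46 -0.24] M [ 0.003 -0.138 -0.002] g 0.998 j [-11.1  16.5 -25.6  -0.  -48.  -69.2]
```

View pics/s2c.png

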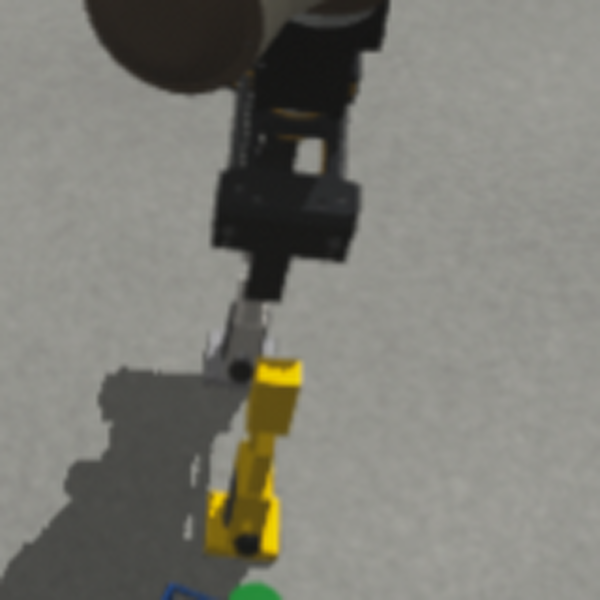

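Call:
jog_arm:
  series:
    - [[0,0,0],[0,0,0],0.015]
    - [[0,0,0],[0,0,0],0.015]
    - [[0,0,0],[0,0,0],0.015]
    - [[0,0,0],[0,0,0],0.015]
    - [[0,0,0],[0,0,0],0.015]
    - [[0,0,0],[0,0,0],0.015]
    - [[0,0,0],[0,0,0],0.015]

```text
time_s: 4.58
tcp_pos: [0.4342, -0.2481, 0.1135]
ee_rot: [[-0.168, -0.0, -0.986], [0.986, -0.0, -0.168], [-0.0, -1.0, 0.0]]
wrist_force: [1.0, 0.1, 0.6]
gripper_width: 0.288
```

Call:
jog_arm:
  series:
    - [[0,-0.004,0],[0,0,0],0.015]
    - [[0,-0.008,0],[0,0,0],0.015]
    - [[0,-0.015,0],[0,0,0],0.015]
    - [[0,-0.025,0],[0,0,0],0.015]
    - [[0,-0.03,0],[0,0,0],0.015]
    - [[0,-0.03,0],[0,0,0],0.015]
    - [[0,-0.02,0],[0,0,0],0.015]
    - [[0,-0.01,0],[0,0,0],0.015]
    - [[0,0,0],[0,0,0],0.015]
    - [[0,0,0],[0,0,0],0.015]

```text
time_s: 5.82
tcp_pos: [0.4335, -0.2478, 0.2543]
ee_rot: [[-0.168, -0.002, -0.986], [0.986, 0.001, -0.168], [0.001, -1.0, 0.002]]
wrist_force: [-0.3, 0.1, -3.7]
gripper_width: 0.225
```

```bash
python3 -c "
from h import *
st()
a=save('side','s3.png');b=save('top','t3.png');st()
f=lambda a,x,y:cv2.resize(a[y:y+160,x:x+160,::-1],(400,400),interpolation=cv2.INTER_CUBIC)
cv2.imwrite('pics/c3.png',np.hstack([f(a,340,60),f(b,380,220)]))"
```

```text
5.83 tcp [ 0.4335 -0.2478  0.2543] yaw 99.66 yax [-0.0023  0.0011 -1.    ] F [-0.29  0.07 -3.68] M [ 0.066 -0.116  0.005] g 0.225 j [-11.1   8.4 -13.6  -0.  -68.1 -69.2]
5.92 tcp [ 0.4336 -0.2479  0.2544] yaw 99.66 yax [-2.2e-03  8.0e-04 -1.0e+00] F [ 0.51 -0.17 -4.34] M [ 0.093 -0.144 -0.055] g 0.225 j [-11.1   8.5 -13.6  -0.  -68.1 -69.2]
```

View pics/c3.png

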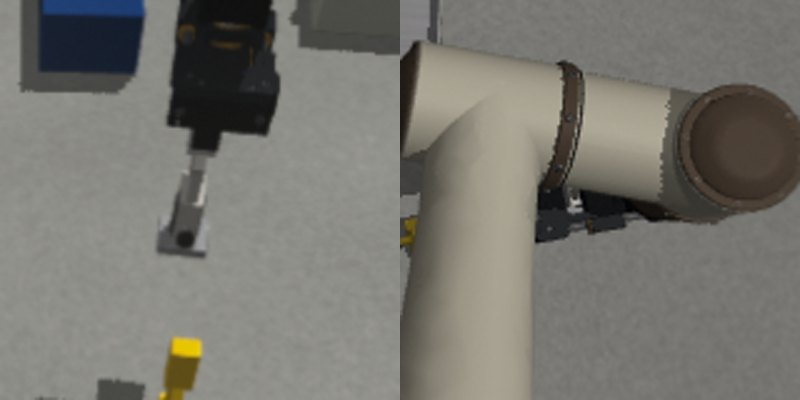

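```bash
python3 -c "
from h import *
plan([((.537,.163,.291),89.6,14)],.015)
a=np.radians(9.6);ex=np.array([np.cos(a),np.sin(a),0]);ey=np.array([-ex[1],ex[0],0]);c=np.array([.434,-.248,.1404])
for sx in(-1,1): print('foot corner',proj('side',c+.022*sx*ex+.022*ey), 'seen 404/422, 160/161')"
```

```text
[[0.0277, -0.0026, -0.0122], [0, -6.4, 0], 0.015],[[0.0262, -0.0026, -0.0152], [0, -6.4, 0], 0.015],[[0.0243, -0.0026, -0.018], [0, -6.4, 0], 0.015],[[0.0221, -0.0026, -0.0206], [0, -6.4, 0], 0.015],[[0.0197, -0.0026, -0.023], [0, -6.4, 0], 0.015],[[0.017, -0.0026, -0.025], [0, -6.4, 0], 0.015],[[0.0141, -0.0026, -0.0268], [0, -6.4, 0], 0.015],[[0.0111, -0.0026, -0.0282], [0, -6.4, 0], 0.015],[[0.0078, -0.0026, -0.0292], [0, -6.4, 0], 0.015],[[0.0045, -0.0026, -0.0299], [0, -6.4, 0], 0.015],[[0.0012, -0.0026, -0.0303], [0, -6.4, 0], 0.015],[[-0.0022, -0.0026, -0.0302], [0, -6.4, 0], 0.015],[[-0.0055, -0.0026, -0.0297], [0, -6.4, 0], 0.015],[[-0.0088, -0.0027, -0.029], [0, -6.4, 0], 0.015],
# at [0.537 0.163 0.291] yaw -170.74
foot corner [421.41840032 163.53040581] seen 404/422, 160/161
foot corner [401.65947191 161.20214388] seen 404/422, 160/161
```

Call:
jog_arm:
  series:
    - [[0.0277,-0.0026,-0.0122],[0,-6.4,0],0.015]
    - [[0.0262,-0.0026,-0.0152],[0,-6.4,0],0.015]
    - [[0.0243,-0.0026,-0.018],[0,-6.4,0],0.015]
    - [[0.022,-0.0026,-0.0206],[0,-6.4,0],0.015]
    - [[0.0197,-0.0026,-0.023],[0,-6.4,0],0.015]
    - [[0.017,-0.0026,-0.025],[0,-6.4,0],0.015]
    - [[0.014,-0.0026,-0.0268],[0,-6.4,0],0.015]

```text
time_s: 6.8
tcp_pos: [0.4858, -0.0418, 0.2731]
ee_rot: [[-0.816, -0.001, -0.578], [0.578, -0.0, -0.816], [0.001, -1.0, 0.001]]
wrist_force: [0.7, 0.6, -3.7]
gripper_width: 0.226
```

Call:
jog_arm:
  series:
    - [[0.011,-0.0026,-0.028],[0,-6.4,0],0.015]
    - [[0.008,-0.0026,-0.029],[0,-6.4,0],0.015]
    - [[0.0045,-0.0026,-0.03],[0,-6.4,0],0.015]
    - [[0.0012,-0.0026,-0.03],[0,-6.4,0],0.015]
    - [[-0.0022,-0.0026,-0.03],[0,-6.4,0],0.015]
    - [[-0.0055,-0.0026,-0.03],[0,-6.4,0],0.015]
    - [[-0.0088,-0.0027,-0.029],[0,-6.4,0],0.015]
    - [[0,0,0],[0,0,0],0.015]
    - [[0,0,0],[0,0,0],0.015]
    - [[0,0,0],[0,0,0],0.015]

```text
time_s: 8.05
tcp_pos: [0.5368, 0.1615, 0.2918]
ee_rot: [[-0.987, -0.001, 0.16], [-0.16, -0.0, -0.987], [0.001, -1.0, 0.0]]
wrist_force: [0.3, 0.1, -3.8]
gripper_width: 0.224
```

```bash
python3 -c "
from h import *
st()
a=save('side','s4.png');b=save('top','t4.png');st()
f=lambda a,x,y:cv2.resize(a[y:y+130,x:x+130,::-1],(400,400),interpolation=cv2.INTER_CUBIC)
cv2.imwrite('pics/c4.png',np.hstack([f(a,240,200),f(b,190,190)]))"
```

```text
8.05 tcp [0.5368 0.1615 0.2918] yaw -170.8 yax [-7.e-04 -5.e-04 -1.e+00] F [ 0.29  0.07 -3.77] M [ 0.021 -0.048  0.024] g 0.224 j [ 33.3  13.4  -2.    0.  -74.7 -24.1]
8.15 tcp [0.537  0.1616 0.2921] yaw -170.79 yax [-1.e-04 -1.e-04 -1.e+00] F [ 0.75  0.11 -3.79] M [ 0.031 -0.042  0.065] g 0.228 j [ 33.3  13.4  -2.    0.  -74.7 -24.1]
```

View pics/c4.png

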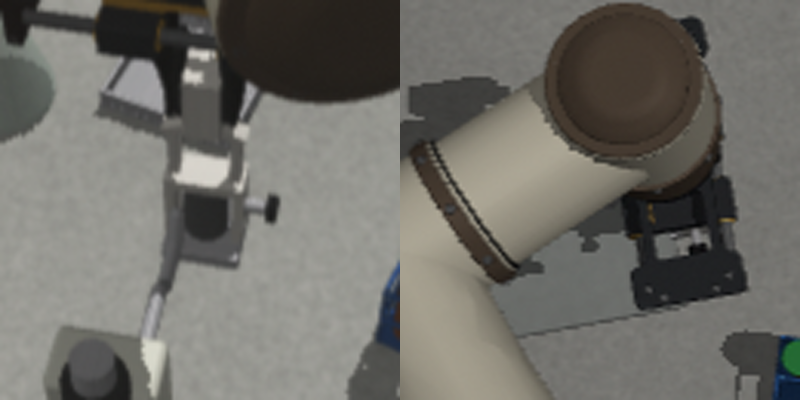

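```bash
python3 -c "
from h import *
ex=np.array([-.16,.987,0]);ey=np.array([-.987,-.16,0]);p=np.array([.537,.1616,.2921])
c=p.copy();
for h in(.110,.114,.118):
  f=c-[0,0,h]
  print(h,*[(((proj('side',f+.022*sx*ey+.022*ex)-[240,200])*3.077).round(0)) for sx in(-1,1)],'floor near',*[(((proj('side',f+[0,0,.06]+.022*sx*ey+.010*ex)-[240,200])*3.077).round(0)) for sx in(-1,1)],'knob',((proj('side',f+[0,0,.034]+.038*ey)-[240,200])*3.077).round(0),'knob2',((proj('side',f+[0,0,.034]-.038*ey)-[240,200])*3.077).round(0))
seat=np.array([.526,.232,.25])
for x,z in[(-25,18),(-21,18),(-13,0),(13,0),(24,13),(60,13)]: print(x,z,((proj('side',seat+ex*x/1e3+[0,0,z/1e3])-[240,200])*3.077).round(0))
"
python3 - <<'E'
import cv2,numpy as np
s=cv2.imread("pics/s4.png");o=cv2.imread("pics/side0.png")
f=lambda a:cv2.resize(a[232:312,270:350],(400,400),interpolation=cv2.INTER_CUBIC)
cv2.imwrite("pics/c5.png",np.hstack([f(s),f(o)]))
E
```

```text
0.11 [160. 251.] [236. 263.] floor near [161. 172.] [241. 184.] knob [272. 201.] knob2 [138. 181.]
0.114 [160. 255.] [236. 267.] floor near [161. 176.] [241. 188.] knob [272. 205.] knob2 [138. 185.]
0.118 [160. 259.] [236. 271.] floor near [161. 180.] [241. 192.] knob [272. 209.] knob2 [139. 189.]
-25 18 [185. 204.]
-21 18 [183. 211.]
-13 0 [181. 243.]
13 0 [171. 286.]
24 13 [165. 291.]
60 13 [149. 355.]
```

View pics/c5.png

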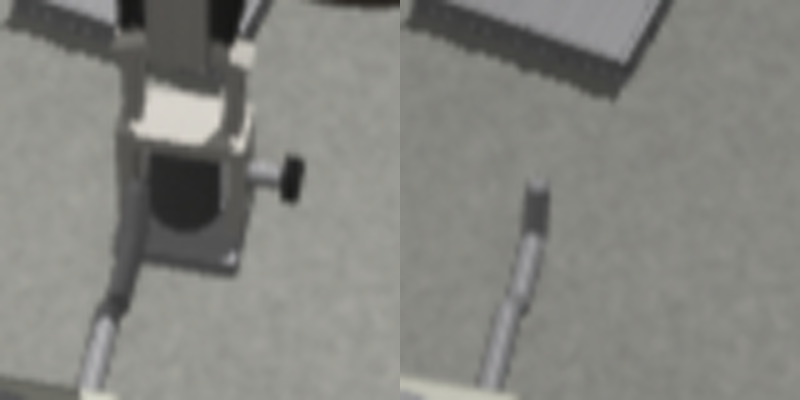

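Call:
jog_arm:
  series:
    - [[-0.003,0,0],[0,0,0],0.015]
    - [[0,0,-0.008],[0,0,0],0.015]
    - [[0,0,-0.01],[0,0,0],0.015]
    - [[0,0,-0.01],[0,0,0],0.015]
    - [[0,0,-0.008],[0,0,0],0.015]

```text
time_s: 8.78
tcp_pos: [0.5341, 0.1993, 0.292]
ee_rot: [[-0.987, -0.0, 0.162], [-0.162, -0.0, -0.987], [0.0, -1.0, -0.0]]
wrist_force: [0.5, -0.3, -2.9]
gripper_width: 0.226
```

Call:
jog_arm:
  series:
    - [[0,0,-0.008],[0,0,0],0.015]
    - [[0,0,-0.01],[0,0,0],0.015]
    - [[0,0,-0.01],[0,0,0],0.015]
    - [[0,0,-0.007],[0,0,0],0.015]
    - [[0,0,0],[0,0,0],0.015]
    - [[0,0,0],[0,0,0],0.015]

```text
time_s: 9.52
tcp_pos: [0.5286, 0.2327, 0.292]
ee_rot: [[-0.987, -0.0, 0.161], [-0.161, -0.0, -0.987], [0.0, -1.0, 0.0]]
wrist_force: [0.8, -0.6, -3.3]
gripper_width: 0.228
```

```bash
python3 -c "
from h import *
st()
a=save('side','s6.png');st()
cv2.imwrite('pics/c6.png',cv2.resize(a[220:320,250:350,::-1],(500,500),interpolation=cv2.INTER_CUBIC))"
```

```text
9.53 tcp [0.5286 0.2327 0.292 ] yaw -170.73 yax [-1.e-04 -2.e-04 -1.e+00] F [ 0.84 -0.64 -3.33] M [ 0.048  0.01  -0.037] g 0.228 j [ 39.8  15.1   0.3   0.  -75.2 -30.6]
9.57 tcp [0.5287 0.2326 0.2921] yaw -170.74 yax [-0.e+00 -1.e-04 -1.e+00] F [-0.64 -0.4  -3.88] M [ 0.072 -0.047 -0.034] g 0.232 j [ 39.8  15.1   0.3   0.  -75.2 -30.6]
```

View pics/c6.png

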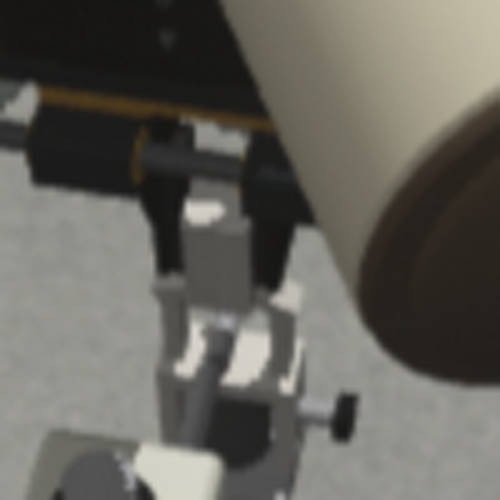

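Call:
jog_arm:
  series:
    - [[0,0.004,0],[0,0,0],0.015]
    - [[0,0.006,0],[0,0,0],0.015]
    - [[0,0.005,0],[0,0,0],0.015]
    - [[0,0.004,0],[0,0,0],0.015]
    - [[0,0.003,0],[0,0,0],0.015]
    - [[0,0.003,0],[0,0,0],0.015]
    - [[0,0.002,0],[0,0,0],0.015]

```text
time_s: 10.45
tcp_pos: [0.5287, 0.2329, 0.2651]
ee_rot: [[-0.987, 0.0, 0.161], [-0.161, -0.0, -0.987], [-0.0, -1.0, 0.0]]
wrist_force: [0.3, -0.9, -2.8]
gripper_width: 0.232
```

Call:
jog_arm:
  series:
    - [[0,0.002,0],[0,0,0],0.015]
    - [[0,0.002,0],[0,0,0],0.015]
    - [[0,0.002,0],[0,0,0],0.015]
    - [[0,0.002,0],[0,0,0],0.015]
    - [[0,0.002,0],[0,0,0],0.015]

```text
time_s: 11.08
tcp_pos: [0.5287, 0.2329, 0.2551]
ee_rot: [[-0.987, 0.0, 0.161], [-0.161, 0.0, -0.987], [-0.0, -1.0, 0.0]]
wrist_force: [-0.1, -1.2, -2.7]
gripper_width: 0.228
```

Call:
jog_arm:
  series:
    - [[0,0.002,0],[0,0,0],0.015]
    - [[0,0.002,0],[0,0,0],0.015]
    - [[0,0.002,0],[0,0,0],0.015]
    - [[0,0.002,0],[0,0,0],0.015]
    - [[0,0.002,0],[0,0,0],0.015]

```text
time_s: 11.7
tcp_pos: [0.5287, 0.2329, 0.2451]
ee_rot: [[-0.987, 0.0, 0.161], [-0.161, 0.0, -0.987], [-0.0, -1.0, -0.0]]
wrist_force: [-0.6, 0.6, -1.2]
gripper_width: 0.225
```

```bash
python3 -c "
from h import *
st()"
```

```text
11.7 tcp [0.5287 0.2329 0.2451] yaw -170.72 yax [ 3.e-04  1.e-04 -1.e+00] F [-0.59  0.62 -1.19] M [-0.074  0.079 -0.045] g 0.225 j [ 39.8  16.6  -4.3   0.  -69.1 -30.6]
```

Call:
jog_arm:
  series:
    - [[0,0.002,0],[0,0,0],0.015]
    - [[0,0.002,0],[0,0,0],0.015]
    - [[0,0.002,0],[0,0,0],0.015]
    - [[0,0.002,0],[0,0,0],0.015]
    - [[0,0.002,0],[0,0,0],0.015]
    - [[0,0.002,0],[0,0,0],0.015]
    - [[0,0.001,0],[0,0,0],0.015]
    - [[0,0,0],[0,0,0],0.015]
    - [[0,0,0],[0,0,0],0.015]

```text
time_s: 12.82
tcp_pos: [0.5287, 0.2329, 0.2322]
ee_rot: [[-0.987, 0.0, 0.161], [-0.161, 0.0, -0.987], [-0.0, -1.0, -0.0]]
wrist_force: [-0.5, 0.2, 0.1]
gripper_width: 0.23
```

```bash
cat >> h.py <<'E'
def avg(n=24):
    F=[]
    for _ in range(n): F.append(np.r_[sense()["wrist_force"],sense()["moment"]]); capture("side")
    F=np.array(F); print("avg",F.mean(0).round(3),"sem",(F.std(0)/n**.5).round(3)); st()
E
python3 -c "
from h import *
avg()"
```

```text
avg [ 0.408 -0.692  0.153 -0.153 -0.153  0.005] sem [0.097 0.124 0.092 0.006 0.011 0.004]
14.03 tcp [0.5287 0.2329 0.2321] yaw -170.73 yax [ 2.e-04  1.e-04 -1.e+00] F [ 1.12  0.06 -0.77] M [-0.125 -0.276  0.002] g 0.223 j [ 39.8  17.1  -5.5   0.  -67.4 -30.6]
```

Call:
jog_arm:
  series:
    - [[0,0,0],[0,0,0],0.07]
    - [[0,0,0],[0,0,0],0.07]
    - [[0,0,0],[0,0,0],0.07]
    - [[0,0,0],[0,0,0],0.07]
    - [[0,0,0],[0,0,0],0.07]
    - [[0,0,0],[0,0,0],0.07]

```text
time_s: 14.78
tcp_pos: [0.5286, 0.2329, 0.2321]
ee_rot: [[-0.987, 0.0, 0.161], [-0.161, -0.0, -0.987], [-0.0, -1.0, 0.0]]
wrist_force: [0.1, 0.2, 0.5]
gripper_width: 0.777
```

```bash
python3 -c "
from h import *
fr=[]
F=[]
for i in range(14): fr.append(cv2.cvtColor(capture('side')[200:340,240:360],cv2.COLOR_RGB2GRAY).astype(int));F.append(sense()['wrist_force'])
print(np.mean(F,0),[int((abs(b-a)>12).sum()) for a,b in zip(fr,fr[1:])])
st()
a=save('side','s7.png')
cv2.imwrite('pics/c7.png',cv2.resize(a[200:340,240:380,::-1],(560,560),interpolation=cv2.INTER_CUBIC))"
```

```text
[-0.02115499  0.10034473 -0.15172397] [96, 40, 19, 16, 25, 25, 4, 0, 0, 0, 2, 0, 0]
15.47 tcp [0.5286 0.2329 0.2321] yaw -170.73 yax [ 0.  0. -1.] F [-0.49  0.52  0.49] M [ 0.045 -0.062  0.006] g 0.804 j [ 39.8  17.1  -5.5  -0.  -67.4 -30.6]
```

View pics/c7.png

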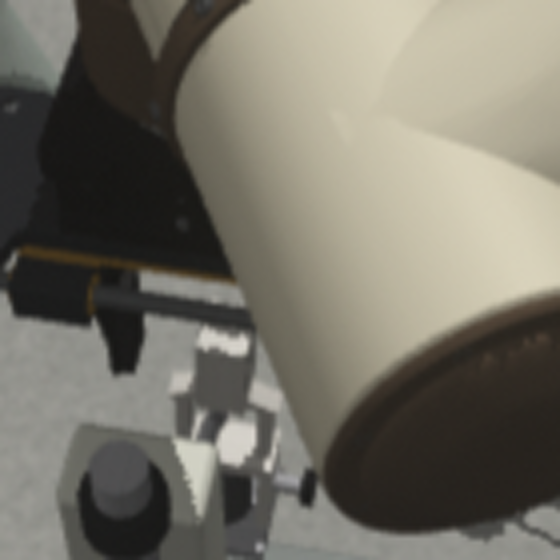

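Call:
jog_arm:
  series:
    - [[0,-0.008,0],[0,0,0],0.07]
    - [[0,-0.014,0],[0,0,0],0.07]
    - [[0,-0.016,0],[0,0,0],0.07]
    - [[0,-0.01,0],[0,0,0],0.07]
    - [[0,0,0],[0,0,0],0.07]
    - [[0,0,0],[0,0,0],0.07]
    - [[0,0,0],[0,0,0],0.07]
    - [[0,0,0],[0,0,0],0.07]
    - [[0,0,0],[0,0,0],0.07]
    - [[0,0,0],[0,0,0],0.07]

```text
time_s: 16.77
tcp_pos: [0.5286, 0.2329, 0.28]
ee_rot: [[-0.987, -0.0, 0.161], [-0.161, -0.0, -0.987], [0.0, -1.0, 0.0]]
wrist_force: [-0.3, -0.3, 0.1]
gripper_width: 0.804
```

```bash
python3 -c "
from h import *
fr=[]
for i in range(30): fr.append(cv2.cvtColor(capture('side')[275:350,270:330],cv2.COLOR_RGB2GRAY).astype(int))
print([int((abs(b-a)>12).sum()) for a,b in zip(fr,fr[1:])],int((abs(fr[-1]-fr[0])>12).sum()))
st()
a=save('side','s8.png')
cv2.imwrite('pics/c8.png',cv2.resize(a[240:340,250:350,::-1],(500,500),interpolation=cv2.INTER_CUBIC))"
```

```text
[4, 2, 2, 1, 0, 0, 0, 0, 0, 0, 0, 0, 0, 0, 0, 0, 0, 0, 0, 0, 0, 0, 0, 0, 0, 0, 0, 0, 0] 9
18.27 tcp [0.5287 0.2329 0.2801] yaw -170.73 yax [ 1.e-04  0.e+00 -1.e+00] F [-0.59  0.19 -0.45] M [ 0.076 -0.07  -0.042] g 0.801 j [ 39.8  15.4  -0.9   0.  -73.7 -30.6]
```

View pics/c8.png

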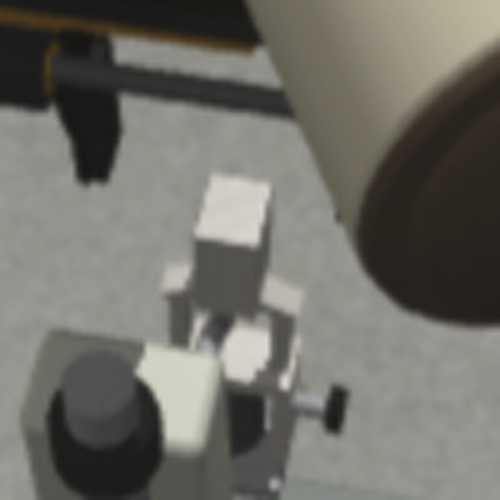

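Call:
jog_arm:
  series:
    - [[0,0,0],[0,0,0],0.07]
    - [[0,0,0],[0,0,0],0.07]
    - [[0,0,0],[0,0,0],0.07]
    - [[0,0,0],[0,0,0],0.07]
    - [[0,0,0],[0,0,0],0.07]
    - [[0,0,0],[0,0,0],0.07]
    - [[0,0,0],[0,0,0],0.07]
    - [[0,0,0],[0,0,0],0.07]
    - [[0,0,0],[0,0,0],0.07]
    - [[0,0,0],[0,0,0],0.07]

```text
time_s: 19.58
tcp_pos: [0.5286, 0.2329, 0.2801]
ee_rot: [[-0.987, 0.0, 0.161], [-0.161, 0.0, -0.987], [-0.0, -1.0, -0.0]]
wrist_force: [0.2, 0.6, -0.4]
gripper_width: 0.807
```

```bash
python3 -c "
from h import *
ex=np.array([-.16,.987,0]);ey=np.array([-.987,-.16,0])
p=np.array([.5287,.2329,.2641])
for sx,sy in((1,-1),(1,1),(-1,1),(-1,-1)): print(((proj('side',p+.012*sx*ex+.010*sy*ey)-[250,240])*5).round())
print('seen near-left (195,237), near-right (262,247), far-right (271,183), far-left (212,174)')"
```

```text
[185. 232.]
[249. 243.]
[265. 178.]
[202. 168.]
seen near-left (195,237), near-right (262,247), far-right (271,183), far-left (212,174)
```

Call:
jog_arm:
  series:
    - [[0.0015,0.01,0],[0,0,0],0.07]
    - [[0,0.016,0],[0,0,0],0.07]
    - [[0,0.014,0],[0,0,0],0.06]
    - [[0,0.0085,0],[0,0,0],0.05]
    - [[0,0,0],[0,0,0],0.04]
    - [[0,0,0],[0,0,0],0.033]
    - [[0,0,0],[0,0,0],0.03]
    - [[0,0,0],[0,0,0],0.028]
    - [[0,0,0],[0,0,0],0.026]

```text
time_s: 20.7
tcp_pos: [0.5272, 0.2327, 0.2318]
ee_rot: [[-0.987, 0.0, 0.161], [-0.161, 0.0, -0.987], [-0.0, -1.0, -0.0]]
wrist_force: [0.6, 0.2, -0.2]
gripper_width: 0.314
```

Call:
jog_arm:
  series:
    - [[0,0,0],[0,0,0],0.024]
    - [[0,0,0],[0,0,0],0.022]
    - [[0,0,0],[0,0,0],0.021]
    - [[0,0,0],[0,0,0],0.02]
    - [[0,0,0],[0,0,0],0.015]
    - [[0,0,0],[0,0,0],0.015]
    - [[0,0,0],[0,0,0],0.015]
    - [[0,0,0],[0,0,0],0.015]

```text
time_s: 21.7
tcp_pos: [0.5278, 0.2328, 0.2319]
ee_rot: [[-0.987, 0.002, 0.161], [-0.161, 0.001, -0.987], [-0.002, -1.0, -0.0]]
wrist_force: [5.2, -0.2, 0.7]
gripper_width: 0.23
```

```bash
python3 -c "
from h import *
avg(8)"
```

```text
avg [ 5.192  0.228  0.012  0.09  -1.644 -0.009] sem [0.144 0.106 0.104 0.009 0.012 0.012]
22.1 tcp [0.5275 0.2328 0.2317] yaw -170.72 yax [ 1.e-03  5.e-04 -1.e+00] F [5.67 0.1  0.2 ] M [ 0.12  -1.725  0.018] g 0.225 j [ 39.9  16.9  -5.8   0.  -67.2 -30.6]
```

Call:
jog_arm:
  series:
    - [[-0.0005,0,0],[0,0,0],0.015]
    - [[-0.0005,0,0],[0,0,0],0.015]
    - [[-0.0005,0,0],[0,0,0],0.015]
    - [[0,0,0],[0,0,0],0.015]

```text
time_s: 22.6
tcp_pos: [0.5278, 0.2327, 0.2311]
ee_rot: [[-0.987, -0.002, 0.161], [-0.161, -0.001, -0.987], [0.002, -1.0, 0.0]]
wrist_force: [1.2, 1.4, 0.4]
gripper_width: 0.23
```

```bash
python3 -c "
from h import *
avg(8)"
```

```text
avg [ 0.053  0.611 -0.036  0.323 -0.017  0.002] sem [0.251 0.166 0.16  0.018 0.046 0.006]
23.0 tcp [0.5282 0.2327 0.2313] yaw -170.73 yax [-1.1e-03 -6.0e-04 -1.0e+00] F [0.62 0.14 0.03] M [ 0.218  0.072 -0.004] g 0.232 j [ 39.8  17.1  -5.6  -0.  -67.4 -30.6]
```

Call:
jog_arm:
  series:
    - [[0,-0.001,0],[0,0,0],0.015]
    - [[0,-0.002,0],[0,0,0],0.015]
    - [[0,-0.002,0],[0,0,0],0.015]
    - [[0,-0.002,0],[0,0,0],0.015]
    - [[0,-0.002,0],[0,0,0],0.015]
    - [[0,-0.002,0],[0,0,0],0.015]
    - [[0,-0.002,0],[0,0,0],0.015]
    - [[0,-0.002,0],[0,0,0],0.015]
    - [[0,-0.002,0],[0,0,0],0.015]
    - [[0,-0.002,0],[0,0,0],0.015]

```text
time_s: 24.25
tcp_pos: [0.5286, 0.2327, 0.2505]
ee_rot: [[-0.987, -0.0, 0.161], [-0.161, -0.0, -0.987], [0.0, -1.0, 0.0]]
wrist_force: [-1.1, -0.8, -2.0]
gripper_width: 0.23
```

Call:
jog_arm:
  series:
    - [[0,-0.002,0],[0,0,0],0.015]
    - [[0,-0.002,0],[0,0,0],0.015]
    - [[0,-0.002,0],[0,0,0],0.015]
    - [[0,-0.002,0],[0,0,0],0.015]
    - [[0,-0.002,0],[0,0,0],0.015]
    - [[0,-0.002,0],[0,0,0],0.015]
    - [[0,-0.002,0],[0,0,0],0.015]
    - [[0,-0.002,0],[0,0,0],0.015]
    - [[0,-0.002,0],[0,0,0],0.015]
    - [[0,-0.002,0],[0,0,0],0.015]

```text
time_s: 25.5
tcp_pos: [0.5285, 0.2331, 0.2705]
ee_rot: [[-0.987, -0.0, 0.161], [-0.161, 0.0, -0.987], [0.0, -1.0, -0.0]]
wrist_force: [0.4, 0.3, -4.4]
gripper_width: 0.224
```

Call:
jog_arm:
  series:
    - [[0,-0.002,0],[0,0,0],0.015]
    - [[0,-0.003,0],[0,0,0],0.015]
    - [[0,-0.004,0],[0,0,0],0.015]
    - [[0,-0.004,0],[0,0,0],0.015]
    - [[0,-0.004,0],[0,0,0],0.015]
    - [[0,-0.003,0],[0,0,0],0.015]
    - [[0,-0.001,0],[0,0,0],0.015]
    - [[0,0,0],[0,0,0],0.015]

```text
time_s: 26.5
tcp_pos: [0.5286, 0.2329, 0.2915]
ee_rot: [[-0.987, -0.0, 0.161], [-0.161, 0.0, -0.987], [0.0, -1.0, -0.0]]
wrist_force: [0.8, -0.2, -3.6]
gripper_width: 0.228
```

```bash
python3 -c "
from h import *
st();avg(4)"
```

```text
26.5 tcp [0.5286 0.2329 0.2915] yaw -170.73 yax [-1.e-04  0.e+00 -1.e+00] F [ 0.84 -0.21 -3.57] M [ 0.047 -0.035  0.003] g 0.228 j [ 39.8  15.1   0.3  -0.  -75.2 -30.6]
avg [ 0.397 -0.103 -3.894  0.07  -0.029  0.01 ] sem [0.154 0.196 0.366 0.012 0.011 0.003]
26.7 tcp [0.5286 0.2328 0.2914] yaw -170.73 yax [-3.e-04 -2.e-04 -1.e+00] F [ 0.34  0.14 -3.75] M [ 0.067 -0.024 -0.004] g 0.228 j [ 39.8  15.1   0.3  -0.  -75.2 -30.6]
```

```bash
python3 -c "
from h import *
for q in [(302,202),(333,213),(318,247),(275,227)]: print(onz('side',*q,.018).round(3))
R=sense()['ee_rot']
plan([((.541,.156,.2915),0,8),((.635,-.074,.19),0,12)],.015)"
```

```text
[ 0.662 -0.134  0.018]
[ 0.579 -0.126  0.018]
[ 0.579 -0.017  0.018]
[ 0.693 -0.039  0.018]
[[0.0, -0.0, 0.0097], [0, 0.0, 0], 0.015],[[0.0, -0.0, 0.0097], [0, 0.0, 0], 0.015],[[0.0, -0.0, 0.0097], [0, 0.0, 0], 0.015],[[0.0, -0.0, 0.0097], [0, 0.0, 0], 0.015],[[0.0, -0.0, 0.0098], [0, 0.0, 0], 0.015],[[0.0, -0.0, 0.0097], [0, 0.0, 0], 0.015],[[0.0, -0.0001, 0.0098], [0, 0.0, 0], 0.015],[[0.0001, -0.0, 0.0097], [0, 0.0, 0], 0.015],
# at [0.541  0.156  0.2915] yaw -170.73
[[-0.0046, 0.0085, 0.0202], [0, 0.0, 0], 0.015],[[-0.0047, 0.0085, 0.0202], [0, 0.0, 0], 0.015],[[-0.0046, 0.0084, 0.0202], [0, 0.0, 0], 0.015],[[-0.0047, 0.0085, 0.0202], [0, 0.0, 0], 0.015],[[-0.0046, 0.0084, 0.0202], [0, 0.0, 0], 0.015],[[-0.0047, 0.0085, 0.0202], [0, 0.0, 0], 0.015],[[-0.0046, 0.0084, 0.0202], [0, 0.0, 0], 0.015],[[-0.0047, 0.0085, 0.0201], [0, 0.0, 0], 0.015],[[-0.0046, 0.0084, 0.0202], [0, 0.0, 0], 0.015],[[-0.0047, 0.0085, 0.0201], [0, 0.0, 0], 0.015],[[-0.0046, 0.0084, 0.0202], [0, 0.0, 0], 0.015],[[-0.0047, 0.0085, 0.0201], [0, 0.0, 0], 0.015],
# at [ 0.635  -0.0739  0.19  ] yaw -170.73
```

Call:
jog_arm:
  series:
    - [[0,0,0.006],[0,0,0],0.015]
    - [[0,0,0.01],[0,0,0],0.015]
    - [[0,0,0.01],[0,0,0],0.015]
    - [[0,0,0.01],[0,0,0],0.015]
    - [[0,0,0.01],[0,0,0],0.015]
    - [[0,0,0.01],[0,0,0],0.015]
    - [[0,0,0.011],[0,0,0],0.015]
    - [[0,0,0.011],[0,0,0],0.015]

```text
time_s: 27.7
tcp_pos: [0.5413, 0.1551, 0.2916]
ee_rot: [[-0.987, 0.0, 0.161], [-0.161, 0.0, -0.987], [-0.0, -1.0, 0.0]]
wrist_force: [-0.1, 0.1, -3.7]
gripper_width: 0.227
```

Call:
jog_arm:
  series:
    - [[-0.0046,0.0085,0.02],[0,0,0],0.015]
    - [[-0.0046,0.0085,0.02],[0,0,0],0.015]
    - [[-0.0046,0.0085,0.02],[0,0,0],0.015]
    - [[-0.0046,0.0085,0.02],[0,0,0],0.015]
    - [[-0.0046,0.0085,0.02],[0,0,0],0.015]
    - [[-0.0046,0.0085,0.02],[0,0,0],0.015]
    - [[-0.0046,0.0085,0.02],[0,0,0],0.015]
    - [[-0.0046,0.0085,0.02],[0,0,0],0.015]
    - [[-0.0046,0.0085,0.02],[0,0,0],0.015]
    - [[-0.0046,0.0085,0.02],[0,0,0],0.015]

```text
time_s: 28.95
tcp_pos: [0.6194, -0.0354, 0.206]
ee_rot: [[-0.987, 0.0, 0.161], [-0.161, -0.0, -0.987], [0.0, -1.0, 0.0]]
wrist_force: [0.3, 0.5, -2.9]
gripper_width: 0.229
```

Call:
jog_arm:
  series:
    - [[-0.0046,0.008,0.02],[0,0,0],0.015]
    - [[-0.0046,0.006,0.02],[0,0,0],0.015]
    - [[0,0.005,0],[0,0,0],0.015]
    - [[0,0.01,0],[0,0,0],0.015]
    - [[0,0.012,0],[0,0,0],0.015]
    - [[0,0.012,0],[0,0,0],0.015]
    - [[0,0.01,0],[0,0,0],0.015]
    - [[0,0.008,0],[0,0,0],0.015]
    - [[0,0.005,0],[0,0,0],0.015]
    - [[0,0,0],[0,0,0],0.015]

```text
time_s: 30.2
tcp_pos: [0.6342, -0.0721, 0.1302]
ee_rot: [[-0.987, -0.001, 0.161], [-0.161, -0.0, -0.987], [0.001, -1.0, -0.0]]
wrist_force: [-0.7, -0.4, -3.2]
gripper_width: 0.227
```

```bash
python3 -c "
from h import *
st();avg(4)"
```

```text
30.2 tcp [ 0.6342 -0.0721  0.1302] yaw -170.73 yax [-7.e-04 -1.e-04 -1.e+00] F [-0.69 -0.44 -3.21] M [ 0.1   -0.033 -0.003] g 0.227 j [  8.   27.5  -4.7   0.  -57.8   1.3]
avg [-0.157 -0.073 -3.253  0.074 -0.047  0.015] sem [0.178 0.136 0.373 0.022 0.008 0.009]
30.4 tcp [ 0.6347 -0.0721  0.1311] yaw -170.72 yax [ 0.001 -0.    -1.   ] F [ 0.05  0.45 -3.75] M [ 0.079 -0.124  0.017] g 0.226 j [  8.   27.5  -4.6   0.  -57.8   1.3]
```

Call:
jog_arm:
  series:
    - [[0,0.002,0],[0,0,0],0.015]
    - [[0,0.002,0],[0,0,0],0.015]
    - [[0,0.002,0],[0,0,0],0.015]
    - [[0,0.002,0],[0,0,0],0.015]
    - [[0,0.001,0],[0,0,0],0.015]
    - [[0,0.001,0],[0,0,0],0.015]

```text
time_s: 31.15
tcp_pos: [0.6344, -0.0721, 0.1205]
ee_rot: [[-0.987, -0.0, 0.161], [-0.161, -0.0, -0.987], [0.0, -1.0, 0.0]]
wrist_force: [0.5, -0.2, -4.0]
gripper_width: 0.224
```

Call:
jog_arm:
  series:
    - [[0,0.001,0],[0,0,0],0.015]
    - [[0,0.001,0],[0,0,0],0.015]

```text
time_s: 31.4
tcp_pos: [0.6346, -0.0721, 0.119]
ee_rot: [[-0.987, 0.0, 0.161], [-0.161, -0.0, -0.987], [-0.0, -1.0, 0.0]]
wrist_force: [0.1, 1.0, 0.9]
gripper_width: 0.231
```

Call:
jog_arm:
  series:
    - [[0,0.001,0],[0,0,0],0.015]

```text
time_s: 31.52
tcp_pos: [0.6348, -0.0721, 0.119]
ee_rot: [[-0.987, 0.001, 0.162], [-0.162, -0.0, -0.987], [-0.001, -1.0, 0.001]]
wrist_force: [-1.5, 1.7, 5.5]
gripper_width: 0.229
```

Call:
jog_arm:
  series:
    - [[0,0.001,0],[0,0,0],0.015]

```text
time_s: 31.65
tcp_pos: [0.635, -0.0721, 0.1189]
ee_rot: [[-0.987, 0.002, 0.162], [-0.162, -0.001, -0.987], [-0.002, -1.0, 0.001]]
wrist_force: [-2.1, 1.8, 10.4]
gripper_width: 0.222
```

Set down at 0.119 (contact, slightly pressed). Ease off 1.5 mm of command, then release gently.

Call:
jog_arm:
  series:
    - [[0,-0.001,0],[0,0,0],0.015]
    - [[0,-0.0005,0],[0,0,0],0.015]
    - [[0,0,0],[0,0,0],0.015]

```text
time_s: 32.02
tcp_pos: [0.6348, -0.0721, 0.1189]
ee_rot: [[-0.987, 0.001, 0.161], [-0.161, -0.0, -0.987], [-0.001, -1.0, 0.0]]
wrist_force: [-1.4, 1.4, 5.4]
gripper_width: 0.226
```

Call:
jog_arm:
  series:
    - [[0,0,0],[0,0,0],0.03]
    - [[0,0,0],[0,0,0],0.05]
    - [[0,0,0],[0,0,0],0.06]
    - [[0,0,0],[0,0,0],0.06]
    - [[0,0,0],[0,0,0],0.06]
    - [[0,0,0],[0,0,0],0.06]

```text
time_s: 32.78
tcp_pos: [0.6344, -0.0721, 0.118]
ee_rot: [[-0.987, 0.0, 0.161], [-0.161, -0.0, -0.987], [-0.0, -1.0, 0.0]]
wrist_force: [0.3, 0.1, 1.1]
gripper_width: 0.678
```

Call:
jog_arm:
  series:
    - [[0,-0.01,0],[0,0,0],0.06]
    - [[0,-0.02,0],[0,0,0],0.06]
    - [[0,-0.03,0],[0,0,0],0.06]
    - [[0,-0.04,0],[0,0,0],0.06]
    - [[0,-0.04,0],[0,0,0],0.06]
    - [[0,-0.03,0],[0,0,0],0.06]
    - [[0,-0.01,0],[0,0,0],0.06]
    - [[0,0,0],[0,0,0],0.06]
    - [[0,0,0],[0,0,0],0.06]

```text
time_s: 33.9
tcp_pos: [0.6336, -0.072, 0.2962]
ee_rot: [[-0.987, -0.003, 0.161], [-0.161, 0.0, -0.987], [0.003, -1.0, -0.001]]
wrist_force: [0.9, -0.2, -0.2]
gripper_width: 0.69
```

```bash
python3 -c "
from h import *
a=save('side','s9.png');b=save('top','t9.png');st()
f=lambda a,x,y,w:cv2.resize(a[y:y+w,x:x+w,::-1],(400,400),interpolation=cv2.INTER_CUBIC)
cv2.imwrite('pics/c9.png',np.hstack([f(a,220,130,220),f(b,180,140,260)]))"
```

```text
34.0 tcp [ 0.6338 -0.0721  0.2964] yaw -170.73 yax [-3.e-03 -1.e-04 -1.e+00] F [ 0.72 -0.01  0.06] M [ 0.03  -0.005  0.023] g 0.69 j [  8.   21.3   9.8  -0.  -78.7   1.3]
```

View pics/c9.png

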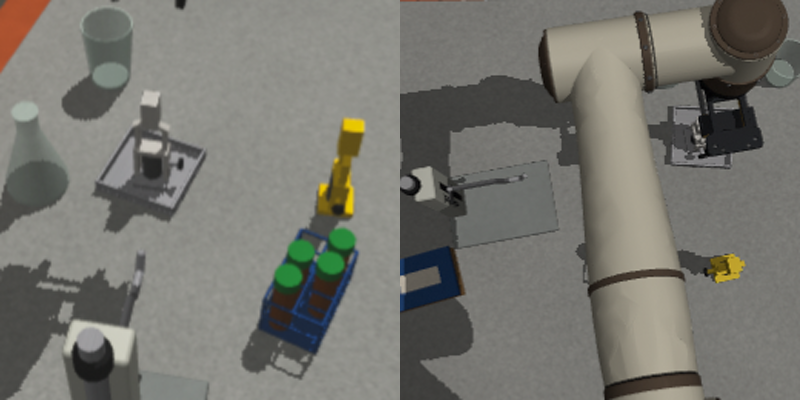

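The clamp stands upright in the middle of the tray, at about (150,165) in the left half of the crop. The hook is empty and back up at (138,265), the bystanders have not moved, and the gripper is clear.

```bash
python3 -c "
from h import *
st(); print(finish_job())"
```

```text
34.0 tcp [ 0.6338 -0.0721  0.2964] yaw -170.73 yax [-3.e-03 -1.e-04 -1.e+00] F [ 0.72 -0.01  0.06] M [ 0.03  -0.005  0.023] g 0.69 j [  8.   21.3   9.8  -0.  -78.7   1.3]
the job is handed in; nothing more can be done
None
```

I weighed the grey metal clamp on the hook and stood it upright in the steel tray. The job was handed in at 34.0 s, inside the 72 s limit; no verdict was reported.

- **Choice of clamp:** two things had the clamp's shape. I took the grey one and left the yellow one alone, because the description calls it metal with a steel slug.
- **Hanging:** I lowered it at about 16 mm/s until the vertical wrist force averaged +0.15 N, then opened the gripper and raised it clear of the tab. Slight sway died out, and the pictures then showed no change for about 1.2 s. I waited a further 1.25 s. The weight read about 3.7 N, for a hook travel of about 34 mm.
- **Lifting off:** I lifted slowly at about 16 mm/s, and the hook came back up empty.
- **Tray:** the last view shows the clamp upright in mid-tray, with the flask, beaker and rack in place and the gripper clear. The tip box showed no movement but was only partly in view.

Three readings were off:
- **Regrip:** a 1.5 mm sideways correction before I took hold again was wrong. It gave about 5 N of side force, which I eased to about 0 before lifting.
- **Set-down:** contact came about 2 mm higher than I expected. It pressed down with about 10 N for a moment, and I let go at about 5 N.
- **Not measured:** the hook's speed. The limit of 80 mm/s is judged only from the slow moves and the small motion after release.

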